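# Space a wax blank off its stop and hold it pressed flush

## Robot

A 6-joint arm with a two-finger parallel gripper is mounted at the origin on a cart in front of the work surface, level with it; the furniture and walls round the work are solid. World frame = base frame: x ahead of the robot, y to its left, z up, the work surface at z = 0. Lengths are in m, angles in rad, forces in N, time in s.
With the tool pointing down it reaches from about 0.35 to 0.875 m from the base axis. Payload 4.2 kg.
Tool frame: the origin (TCP) lies between the finger pads; the fingertips stand arm.finger_overhang ahead of it and the grasp point (between the pads) lies 6 mm ahead of it (arm.finger_overhang is the distance from the TCP to the fingertips, in m); z points along the fingers, y is the line along which they close (so a half turn about z gives the same grasp; the last joint's range is limited). The gripper opens to 87 mm and grips with 3 to 60 N. Pads are 19 mm wide; open, the fingers measure 117 mm over their backs; the gripper's body (75 mm by 190 mm) begins 51 mm behind the grasp point.
Start: joints at [-0.972, 0.385, 0.008, 0, -1.194, -0.259], TCP at [0.208, -0.589, 0.248] pointing down, gripper open.
Joint ranges: [-3.14, 3.14], [-1.21, 2.06], [-1.07, 1.41], [-3.16, 2.05], [-2.99, -0.16], [-3.1, 3.1]. Speed limits (rad/s): [2.79, 2.79, 3.14, 3.14, 3.14, 3.14].

## Interface

Orientations are given as a rotation vector (axis times angle).
In Python, from workcell import arm, eoat, kin, imaging, job gives the robot as it stands. The module is installed in compiled form; this text tells all that it offers. Calls block until the motion is done:
- arm.move_ptp(position, orientation): joint-space move of the TCP to a pose.
- arm.movel(position, speed=0.15, rot=None, contact_N=None): straight line of the TCP; rot=None keeps the orientation; speed is the mean speed in m/s. With contact_N (N) it stops when the force on the tool has changed by that much, and returns True; else False.
- arm.move_joints(angles): joint-space move.
- eoat.gripper_to(opening, grip_force=None): opening from 0.0 (shut) to 1.0 (fully open); grip_force is the grip in N (None keeps the last); returns when the fingers have stopped.
- arm.dwell(seconds).
- kin.inverse_kinematics(position, orientation): joint angles nearest the present ones, or None.
- imaging.camera(name): name is "side" or "top"; returns (picture, depth): 420x560x3 uint8, red, green, blue; 420x560 float32, m along the optical axis (not along the pixel's ray), 0 where there is no reading.
- imaging.get_calibration(name): a dict with "K" (3x3 intrinsics, pixels), "R" (3x3) and "t" (3): a world point X has camera coordinates R X + t. Camera axes: x right, y down, z forward; pixel columns grow to the right and rows downward; lengths in m; the calibration is good to about 2 mm. A picture is of the moment at which its call begins. get_calibration takes no time and is no camera call.
A pose or a line that the arm cannot do raises arm.MotionError and nothing moves.
- job.job_done(): hands the job in; it is judged then, once.
Readings, each from a call of its own:
- arm.current_clock(): time.
- arm.current_qpos(): joint angles.
- arm.current_qvel(): joint speeds.
- arm.current_joint_torque(): joint torques, N m.
- arm.current_position(): TCP position.
- arm.current_eef_rot(): TCP orientation.
- arm.current_force(): force on the tool from outside, world axes, zero at the start.
- arm.current_ft_torque(): the same for the moment, N m.
- arm.current_width(): opening from 0.0 (shut) to 1.0 (fully open).
- arm.current_grip_force(): force on a finger pad.
Only numpy, scipy, OpenCV 4.12 (cv2) and the standard library are available. Lean on these libraries where they do the work, as an engineer would, in place of code of your own. Each camera call takes 0.05 s, during which the arm holds its last target. There are 200 camera calls.

## Task

The blue wax block lies in the channel of the small marking-out jig, with a gap to the stop at either end. Stand the steel spacer upright in the gap that is wide enough for it, right down on the jig's base, and let go of it; then slide the wax block along the channel until block, spacer and stop are closed up flush, and finish still holding the block firmly pressed against the spacer, without crushing it (well under 60 N). Leave the loupe, the ring and the touchstone where they are.

Things in the scene. Friction and masses are not known exactly. Their poses are not given: they have to be found in the camera images.
- jig: Fixed aluminium jig plate, 70 (x) x 156 (y) x 6 mm. Origin: centre of its underside; y along its length and channel, z up; floor at z = 6 mm. Two rails, 5 mm wide and 4 mm above the floor, run along y with inner faces at x = +-20.5 mm. The wax block lies between them, within 2 mm of the centre; the stops are centred at y = +52 and -52 mm; which stop is at which end changes.
- stop_thin: The thinner steel stop, fixed on the jig's floor across the channel: 36 (x) x 10 (y) x 22 mm high, same axes as the jig. Origin: centre of its underside, on the jig's floor. The gap between its inner face and the wax block is the wide one, 19 to 23 mm at the start.
- stop_thick: The thicker steel stop, fixed at the other end of the channel: 36 (x) x 38 (y) x 22 mm high, same axes as the jig. Origin: centre of its underside. The gap between its inner face and the wax block is 5 to 9 mm at the start, too narrow for the spacer.
- wax_block: Loose block of blue carving wax, 38 (x) x 52 (y) x 26 mm high, about 60 g, lying in the channel with its axes along the jig's (1.5 mm play to each rail). Origin: centre of its underside. It slides along the channel and can be gripped from above across its 38 mm width, over the rails.
- spacer: Loose steel spacer, about 90 g, upright on the board in front of the jig. Origin: centre of its underside. Body 34 (x) x 14 (y, spacing thickness) x 26 mm high, lowest 3 mm relieved to 30 x 11; on top a finger tab 20 (x) x 10 (y) mm, z = 25 to 52 mm, to pinch across its 10 mm from above. A half turn about z makes no difference. In place its x lies across the channel, y along it.
- loupe: Folding loupe, 22 x 33 x 12 mm, loose bystander lying on the board to the right of the work. Origin: centre of its underside.
- ring_1: Finger ring, 22 x 25 x 6 mm, loose bystander lying on the board farther left. Origin: centre of its underside.
- touchstone: Flat black touchstone, 18 x 45 x 9 mm, loose bystander lying on the board near its front edge, left of the spacer. Origin: centre of its underside.

How it is judged:
On the way:
1. the spacer stands upright on the jig's floor between the thin stop and the wax block, square to the channel, and the fingers have let go of it (x of spacer in the frame of stop_thin between -0.006 and 0.006 m and z of spacer in the frame of jig below 0.0085 m and angle between spacer's own z axis and vertical below 0.1 rad and angle between the y axis of spacer and the y axis of jig, either way round below 0.12 rad and horizontal distance between spacer and stop_thin below 0.027 m and contact force between the fingers and spacer below 0.2 N), for 0.2 s.
At the end, for the whole second after the job is handed in: Spacer released, upright (0.1 rad), down (2.5 mm) in the wide gap, within 6 mm of mid-channel, square (0.12 rad); spacer within 14.5 and block within 47.5 mm of the thin stop, centre to centre; block flat (3 mm), square (0.08 rad), at rest, held by the fingers; over 2 N on spacer and stop (x of spacer in the frame of stop_thin between -0.006 and 0.006 m and z of spacer in the frame of jig below 0.0085 m and angle between spacer's own z axis and vertical below 0.1 rad and angle between the y axis of spacer and the y axis of jig, either way round below 0.12 rad and horizontal distance between spacer and stop_thin below 0.0145 m and horizontal distance between wax_block and stop_thin below 0.0475 m and z of wax_block in the frame of jig below 0.009 m and angle between the y axis of wax_block and the y axis of jig, either way round below 0.08 rad and contact force between wax_block and spacer above 2 N and contact force between spacer and stop_thin above 2 N and contact force between the fingers and wax_block above 1 N and contact force between the fingers and spacer below 0.5 N and linear speed of each of wax_block, spacer below 0.02 m/s); the arm keeps its last pose, push and grip.
It fails at once if a bystander (loupe, ring, touchstone) was moved by more than 2 cm (distance of any of loupe, ring_1, touchstone from where it was at the start of the episode above 0.02 m).
It fails at once if the wax block was crushed against the spacer with more than 60 N (contact force between wax_block and spacer above 60 N).
It also fails if it takes over 54 s, if anything falls off the work surface, if the arm or the gripper's body presses on something with over 40 N, if the wrist force passes 120 N, or if a joint passes its speed limit or range.

## Working session

There is one attempt and no reset: what is moved stays moved. The work goes in short steps, each a Python script; the robot and the scene stay as the last script left them, time stands still between calls to the robot, and variables do not carry over. Pictures are saved under pics/ and viewed, at most 11 in all, crops included, and the job is handed in when it is done.

```bash
mkdir -p pics
python3 - <<'E'
from workcell import arm,imaging
import cv2,numpy as np
for n in("top","side"):
    p,d=imaging.camera(n); cv2.imwrite(f"pics/{n}0.png",p[:,:,::-1]); np.savez(f"{n}0.npz",p=p,d=d)
    c=imaging.get_calibration(n); print(n,c)
print(arm.finger_overhang,arm.current_eef_rot(),arm.current_clock())
E
```

```text
top {'K': array([[431.5192281 ,   0.        , 280.78440337],
       [  0.        , 431.5192281 , 209.20605662],
       [  0.        ,   0.        ,   1.        ]]), 'R': array([[ 0.00577167, -0.9999817 , -0.00181105],
       [-0.99556957, -0.00557621, -0.09386238],
       [ 0.09385056,  0.00234477, -0.99558353]]), 't': array([-0.08618197,  0.50689691,  0.96229412])}
side {'K': array([[460.44477009,   0.        , 280.57474789],
       [  0.        , 460.44477009, 203.71111754],
       [  0.        ,   0.        ,   1.        ]]), 'R': array([[ 0.92335954,  0.38393496,  0.001053  ],
       [ 0.2998434 , -0.71940185, -0.62654202],
       [-0.23979386,  0.57883929, -0.77938693]]), 't': array([-0.42356594, -0.19216169,  1.1360463 ])}
0.025 [ 5.30815865e-01 -3.09597883e+00 -3.00279022e-03] 0.1
```

View pics/top0.png

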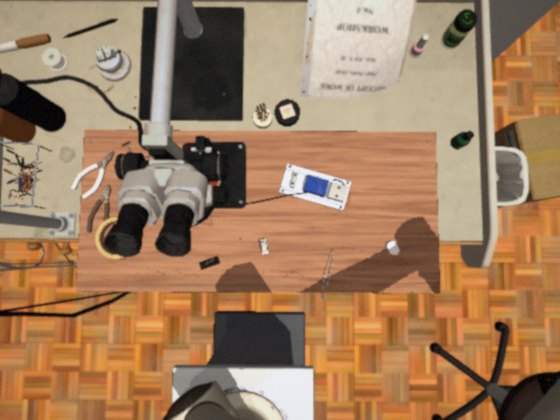

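View pics/side0.png

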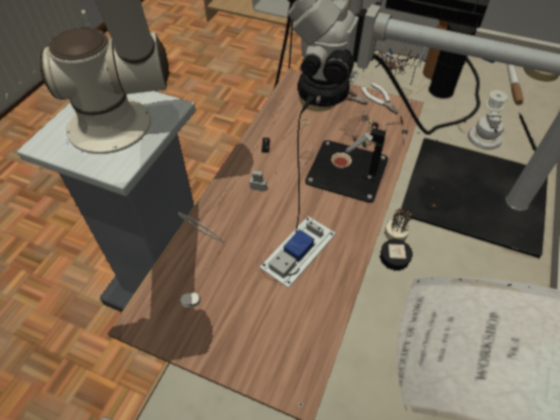

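The top view shows the jig at about (315,187) with the wax block at (315,185) and the wide stop at its right end. The spacer is at (264,245), the touchstone at (209,262), the loupe at (392,247), and the microscope is to the left.

Run:
```python
import cv2,numpy as np
a=cv2.imread("pics/top0.png")
c1=cv2.resize(a[155:215,270:360],None,fx=8,fy=8,interpolation=cv2.INTER_CUBIC)
cv2.imwrite("pics/c1.png",c1)
c2=cv2.resize(a[228:264,240:290],None,fx=8,fy=8,interpolation=cv2.INTER_CUBIC)
b=cv2.imread("pics/side0.png"); c3=cv2.resize(b[165:201,235:285],None,fx=8,fy=8,interpolation=cv2.INTER_CUBIC)
cv2.imwrite("pics/c2.png",np.hstack([c2,c3]))
```

```text
(no output)
```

View pics/c1.png

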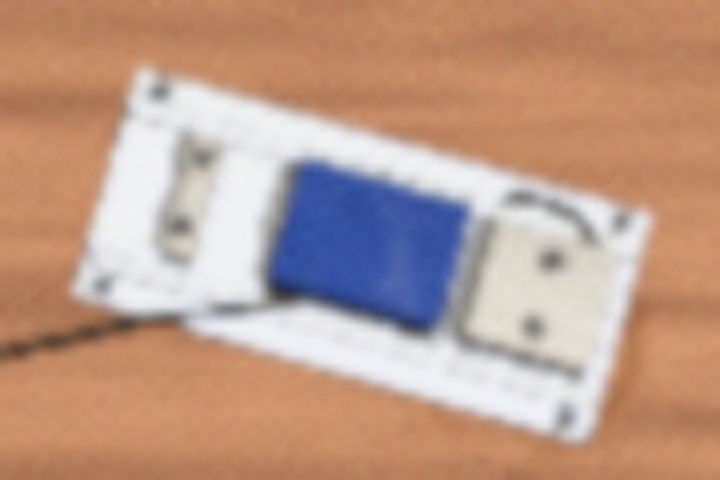

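View pics/c2.png

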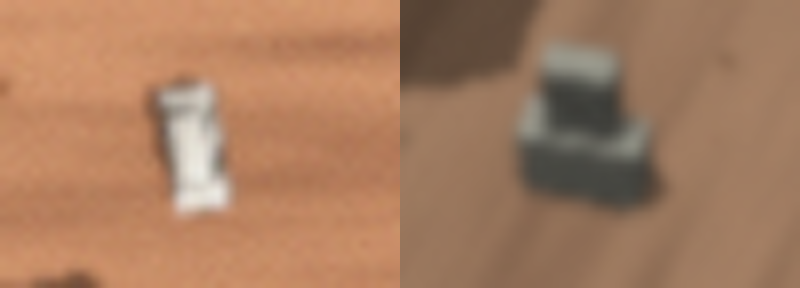

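The crops show the jig corners at (140,68), (650,212), (590,440) and (75,297) in the first. The block top is at (302,162) to (435,330) and the spacer body at (160,95) to (228,208) in the second. The thin stop is at the left end (world +y).

```bash
cat > h.py <<'E'
import numpy as np
from workcell import imaging
from scipy.spatial.transform import Rotation as Ro
def ray(name,uv,z):
    c=imaging.get_calibration(name);K,R,t=c["K"],c["R"],c["t"]
    uv=np.atleast_2d(uv).astype(float)
    d=np.c_[uv,np.ones(len(uv))]@np.linalg.inv(K).T@R
    o=-R.T@t
    return o+d*((z-o[2])/d[:,2])[:,None]
def proj(name,X):
    c=imaging.get_calibration(name);x=np.atleast_2d(X)@c["R"].T+c["t"];x=x@c["K"].T
    return x[:,:2]/x[:,2:]
def cloud(name,d):
    c=imaging.get_calibration(name);K,R,t=c["K"],c["R"],c["t"]
    v,u=np.mgrid[:d.shape[0],:d.shape[1]]
    P=np.stack([(u-K[0,2])/K[0,0]*d,(v-K[1,2])/K[1,1]*d,d],-1)
    return (P-t)@R
def rotv(yaw): # tool down, tool y axis at world angle yaw
    y=np.array([np.cos(yaw),np.sin(yaw),0]);z=np.array([0,0,-1.])
    return Ro.from_matrix(np.c_[np.cross(y,z),y,z]).as_rotvec()
E
python3 - <<'E'
from h import *
np.set_printoptions(precision=4,suppress=True)
o=np.array([270,155])-.5*0
J=ray("top",np.array([[140,68],[650,212],[590,440],[75,297]])/8+o,.006)[:,:2]
B=ray("top",np.array([[302,162],[470,207],[435,330],[272,288]])/8+o,.032)[:,:2]
S=ray("top",np.array([[160,95],[210,85],[228,205],[178,210]])/8+[240,228],.026)[:,:2]
T=ray("top",np.array([[172,110],[212,110],[216,182],[180,185]])/8+[240,228],.052)[:,:2]
st=ray("top",np.array([[182,140],[215,140],[190,258],[160,250]])/8+o,.028)[:,:2]
for n,Q in zip("JBSTs",(J,B,S,T,st)):
    e=lambda a,b:Q[b]-Q[a]
    long1=(e(1,0)+e(2,3))/2; long2=(e(3,0)+e(2,1))/2
    print(n,Q.mean(0),np.linalg.norm(long1),np.degrees(np.arctan2(*long1[::-1])),np.linalg.norm(long2),np.degrees(np.arctan2(*long2[::-1])))
# side
sp=ray("side",np.array([[545-400,55],[615-400,62]])/8+[235,165],.052);print(sp)
for n in("top","side"):
    d=np.load(n+"0.npz")["d"];P=cloud(n,d)
    m=(P[...,0]>.3)&(P[...,0]<.75)&(abs(P[...,1])<.5)&(d>0)
    for (x0,x1,y0,y1) in [(.35,.46,-.1,.02),(.46,.65,-.27,-.05),(.3,.7,-.05,.2),(.4,.5,-.5,-.3)]:
        k=m&(P[...,0]>x0)&(P[...,0]<x1)&(P[...,1]>y0)&(P[...,1]<y1)
        print(n,(x0,x1,y0,y1),k.sum(),np.percentile(P[k][:,2],[1,50,90,99,100]))
E
```

```text
J [ 0.5623 -0.1639] 0.15529761760621463 74.49977811547774 0.06995371099523805 -15.230823871197314
B [ 0.5605 -0.1637] 0.04864481789438533 75.42203644721647 0.03702271278292672 -14.576004419717252
S [ 0.4221 -0.0464] 0.014285374513146447 98.8425172083642 0.03350116646332364 9.273039585293404
T [ 0.4224 -0.0477] 0.010465737090209752 92.5776028089577 0.02022740496451363 5.218593262774045
s [ 0.5752 -0.1117] 0.009087826790732424 83.01896173308776 0.03368392102684036 -11.345272299875736
[[ 0.4153 -0.0462  0.052 ]
 [ 0.4333 -0.0414  0.052 ]]
top (0.35, 0.46, -0.1, 0.02) 2458 [-0.0024  0.0022  0.0048  0.0524  0.0565]
top (0.46, 0.65, -0.27, -0.05) 7517 [-0.0019  0.0029  0.0266  0.0355  0.1575]
top (0.3, 0.7, -0.05, 0.2) 23242 [-0.0015  0.1325  0.4139  0.4444  0.4517]
top (0.4, 0.5, -0.5, -0.3) 3326 [-0.0172  0.0014  0.0042  0.0142  0.0175]
side (0.35, 0.46, -0.1, 0.02) 2046 [-0.0006  0.0031  0.0157  0.0529  0.0557]
side (0.46, 0.65, -0.27, -0.05) 9209 [-0.0002  0.0034  0.0288  0.0756  0.1628]
side (0.3, 0.7, -0.05, 0.2) 21953 [-0.0001  0.0161  0.354   0.3879  0.3974]
side (0.4, 0.5, -0.5, -0.3) 6003 [-0.0166  0.0019  0.0041  0.0144  0.0168]
```

Run:
```python
from h import *
np.set_printoptions(precision=3,suppress=True,linewidth=150)
for n in("top","side"):
    d=np.load(n+"0.npz")["d"];P=cloud(n,d).reshape(-1,3)[d.ravel()>0]
    H=np.zeros((18,16))
    for x,y,z in P:
        i=int((x-.35)//.02);j=int((y+.28)//.02)
        if 0<=i<18 and 0<=j<16:H[i,j]=max(H[i,j],z)
    print(n,"rows x from .35, cols y from -.28, mm");print((H*1000).astype(int))
L=imaging.get_calibration
# cable pixels
d=np.load("top0.npz")["d"];P=cloud("top",d)
for u,v in [(230,206),(250,203),(270,199),(280,197),(290,195),(300,193),(337,180),(342,182)]:print((u,v),P[v,u])
```

```text
top rows x from .35, cols y from -.28, mm
[[  7   6   4   5  12   5   5   8   5   8   6   6   6   6   7   7]
 [  5   6   5   6  10   5   6   4   5   6   5   6   5   5   5   5]
 [  7   5   6  10   9   5   6   6   5   6   5  30   6   5   5   5]
 [  6   5   7   7   5   5   5   5   5   6   5  56  28   5   7 444]
 [  5   5   5   5   5   6   5   6   4   6   6  53  27   6   6 438]
 [  6   4   7   5   6   5   5   6   6   6   6   6   5   7   7 393]
 [  5   7   6   5   6   5   5   7   5   5   6   6   5   5 299 400]
 [  5   6   9   7   6   7   6   7   6   6   6 173 203 210 314 389]
 [  8   7  30  31  12   8   7   6   6  84 131 171   4  15 312 385]
 [  7   5  31  32  35  34  35  30  49  82  83   5   7  16 321 323]
 [  5  11  31  33  38  35  36  35  31  14   6   6   6  15 322 324]
 [  5  10  18  15  35  36  37  30  33  11   6   5   7   6 307 312]
 [  5   6   5   6   7   9  13  26  29  10   6   5   7   6  18  18]
 [  7   5   7   5   5   6   7   4  10  11   6   5   5   5  20  20]
 [  5   6   7   6   6   6   6   5   6   5   6   6   6   5  20  19]
 [  6   7   5   5   7   7   5   6   6   6   5   6   6
[... 967 characters left out ...]
 10   5   6   5  16 309 316]
 [  5   5   5   5   8   9  14  29  30  12   5   6   5  16  19  19]
 [  7   5   5   6   5   6   5   5  10   8   5   5   5  16  17  19]
 [  6   7   5   5   5   5   6   7   6   5   5   7   7  13  19  18]
 [  6   6   5   5   5   5   6   5   5   8   6   7   6   6  19  18]
 [  6   5   5   6   5   6   6   6   5   5   5   7   6   6   5   5]
 [  5   6   5   5   4   6   5   5   4   4   5   7   9   5   6   5]]
(230, 206) [0.515 0.034 0.015]
(250, 203) [ 0.502 -0.026  0.197]
(270, 199) [ 0.518 -0.061  0.132]
(280, 197) [ 0.528 -0.082  0.085]
(290, 195) [ 0.538 -0.104  0.045]
(300, 193) [ 0.545 -0.127  0.026]
(337, 180) [ 0.577 -0.214  0.013]
(342, 182) [ 0.572 -0.225  0.016]
```

Run:
```python
import cv2
b=cv2.imread("pics/side0.png");cv2.imwrite("pics/c3.png",cv2.resize(b[195:295,250:350],(600,600),interpolation=cv2.INTER_CUBIC))
```

```text
(no output)
```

View pics/c3.png

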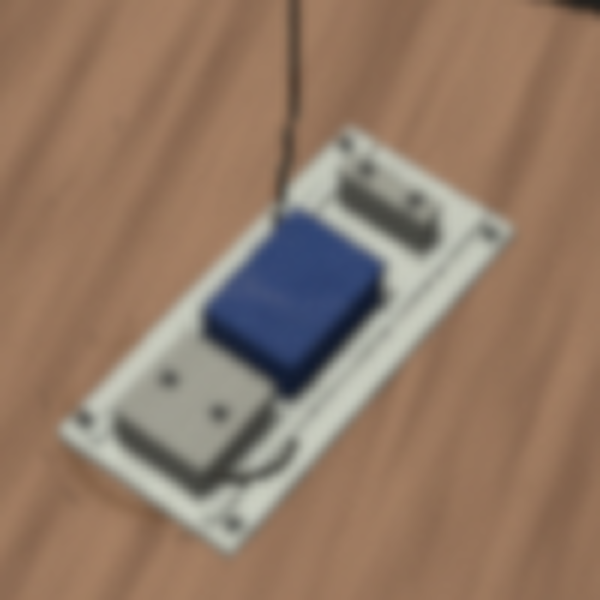

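Run:
```python
from h import *
from workcell import arm,kin
np.set_printoptions(precision=3,suppress=True,linewidth=150)
for n in("side","top"):
    d=np.load(n+"0.npz")["d"];P=cloud(n,d).reshape(-1,3)[d.ravel()>0]
    for x in np.arange(.34,.60,.04):
        r=[]
        for y in np.arange(-.06,.12,.02):
            k=(abs(P[:,0]-x-.02)<.02)&(abs(P[:,1]-y-.01)<.01)&(P[:,2]>.06)
            r.append(int(P[k][:,2].min()*1000) if k.any() else 0)
        print(n,round(x,2),r)
for yaw in (97.5,-82.5,7.5,187.5):
    q=kin.inverse_kinematics([.422,-.047,.053],rotv(np.radians(yaw)));print(yaw,q)
for yaw in (74.8,-105.2,-15.2,164.8):
    q=kin.inverse_kinematics([.572,-.129,.059],rotv(np.radians(yaw)));print(yaw,q)
```

```text
side 0.34 [0, 0, 0, 0, 0, 0, 0, 0, 0]
side 0.38 [0, 0, 0, 0, 0, 0, 0, 0, 0]
side 0.42 [0, 0, 0, 0, 0, 357, 367, 0, 213]
side 0.46 [0, 0, 205, 209, 209, 192, 192, 213, 0]
side 0.5 [126, 173, 199, 207, 201, 191, 220, 349, 349]
side 0.54 [0, 0, 0, 277, 286, 190, 192, 192, 203]
side 0.58 [0, 0, 0, 0, 0, 82, 77, 263, 121]
top 0.34 [0, 0, 0, 0, 0, 0, 0, 0, 0]
top 0.38 [0, 0, 0, 0, 420, 409, 407, 426, 410]
top 0.42 [0, 0, 0, 0, 420, 344, 203, 190, 362]
top 0.46 [0, 0, 204, 207, 207, 194, 192, 350, 308]
top 0.5 [134, 175, 200, 204, 292, 203, 345, 350, 347]
top 0.54 [0, 0, 0, 285, 299, 209, 297, 268, 322]
top 0.58 [0, 0, 0, 0, 0, 0, 119, 119, 120]
97.5 [ 0.275  0.32  -0.714  0.    -0.537 -1.715]
-82.5 [ 0.275  0.32  -0.714 -0.    -0.537  1.427]
7.5 [ 0.275  0.32  -0.714  0.    -0.537  2.998]
187.5 [ 0.275  0.32  -0.714  0.    -0.537 -0.144]
74.8 [ 0.054  0.517 -0.312 -0.    -0.741 -1.89 ]
-105.2 [ 0.054  0.517 -0.312 -0.    -0.741  1.251]
-15.2 [ 0.054  0.517 -0.312  0.    -0.741  2.822]
164.8 [ 0.054  0.517 -0.312  0.    -0.741 -0.319]
```

Run:
```python
from h import *
from workcell import arm
import cv2
arm.move_ptp([.42,-.30,.25],rotv(np.radians(97.5)))
ims=[]
for n in("top","side"):
    p,d=imaging.camera(n);np.savez(n+"1.npz",p=p,d=d);ims.append(cv2.resize(p[:,:,::-1],(400,300)))
    print(n,proj(n,arm.current_position()))
cv2.imwrite("pics/m1.png",np.hstack(ims));print(arm.current_qpos(),arm.current_clock())
```

```text
top [[404.99704236 247.76937902]]
side [[176.06602137 199.23438633]]
[-3.07207601e-01  1.97917274e-01 -2.51209672e-01  9.35312889e-05
 -1.12186390e+00 -1.13417653e+00] 1.5417
```

View pics/m1.png

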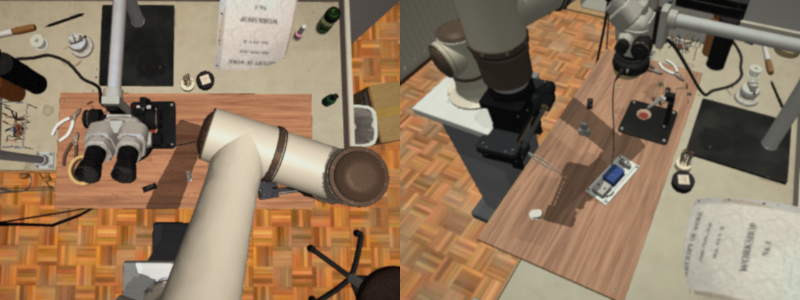

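The arm's wrist housing sticks out about 0.2 m to the left of the tool, at upper-left (210,130) in the top half. I'll check its clearance to the microscope before going in.

```bash
cat > clr.py <<'E'
from h import *
from scipy.spatial import cKDTree
np.set_printoptions(precision=3,suppress=True,linewidth=150)
q1=-.3072;T1=np.array([.42,-.30,.25])
A=[];M=[]
for n in("top","side"):
    d0=np.load(n+"0.npz")["d"];d1=np.load(n+"1.npz")["d"]
    P0=cloud(n,d0);P1=cloud(n,d1)
    k=(d1>0)&(d0>0)&(d1<d0-.03);A.append(P1[k])
    k=(d0>0)&(P0[...,2]>.06)&(P0[...,0]>.3)&(P0[...,1]>-.05)&(P0[...,1]<.3);M.append(P0[k])
A=np.vstack(A);M=np.vstack(M);A=A[A[:,0]>.15]
f=np.array([np.cos(q1),np.sin(q1),0]);l=np.array([-np.sin(q1),np.cos(q1),0])
R=A-T1;L=np.c_[R@f,R@l,R[:,2]]
E
python3 - <<'E'
from clr import *
print("lateral bins: n, f range, z range")
for a in np.arange(-.1,.3,.03):
    k=(L[:,1]>a)&(L[:,1]<a+.03)&(L[:,0]>-.1)
    if k.sum()>5:print(round(a,2),k.sum(),np.percentile(L[k,0],[1,99]),np.percentile(L[k,2],[0.5,10,99]))
t=cKDTree(M)
for T in ([.422,-.047,.053],[.422,-.047,.12],[.422,-.047,.20],[.422,-.047,.25],[.572,-.129,.059],[.572,-.129,.12],[.572,-.129,.2],[.572,-.129,.25]):
    T=np.array(T);q=np.arctan2(T[1],T[0])+np.arcsin(.16/np.hypot(T[0],T[1]))
    f2=np.array([np.cos(q),np.sin(q),0]);l2=np.array([-np.sin(q),np.cos(q),0])
    W=T+L[:,:1]*f2+L[:,1:2]*l2+L[:,2:]*[0,0,1]
    dd,i=t.query(W);j=dd.argmin();print(T,q,dd[j],W[j],M[i[j]],L[j],"below:",(W[:,2]<.3).sum())
E
```

```text
lateral bins: n, f range, z range
-0.1 1256 [-0.     0.068] [0.047 0.054 0.09 ]
-0.07 3402 [-0.015  0.071] [-0.019  0.072  0.312]
-0.04 9702 [-0.033  0.053] [0.06  0.138 0.345]
-0.01 6939 [-0.043  0.044] [0.061 0.145 0.346]
0.02 5006 [-0.053  0.04 ] [-0.018  0.071  0.343]
0.05 3858 [-0.067  0.04 ] [0.009 0.07  0.323]
0.08 2737 [-0.042  0.039] [0.056 0.089 0.327]
0.11 3115 [-0.098  0.038] [0.254 0.31  0.364]
0.14 4177 [-0.099  0.036] [0.299 0.32  0.373]
0.17 4126 [-0.099  0.036] [0.299 0.316 0.369]
0.2 1668 [-0.042  0.036] [0.286 0.301 0.325]
[ 0.422 -0.047  0.053] 0.27544034647645604 0.02054266101024791 [0.43  0.043 0.358] [0.448 0.049 0.367] [0.032 0.084 0.305] below: 13948
[ 0.422 -0.047  0.12 ] 0.27544034647645604 0.0002567736165404858 [0.433 0.038 0.422] [0.433 0.038 0.422] [0.033 0.079 0.302] below: 9766
[ 0.422 -0.047  0.2  ] 0.27544034647645604 0.009215681950811934 [0.426 0.066 0.456] [0.433 0.065 0.449] [0.035 0.107 0.256] below: 6195
[ 0.422 -0.047  0.25 ] 0.27544034647645604 0.045450926338607214 [ 0.434 -0.008  0.439] [0.426 0.036 0.436] [0.022 0.034 0.189] below: 453
[ 0.572 -0.129  0.059] 0.054558434204683925 0.00013476567734887614 [0.45  0.049 0.431] [0.45  0.049 0.431] [-0.112  0.184  0.372] below: 13186
[ 0.572 -0.129  0.12 ] 0.054558434204683925 0.01181190699360901 [0.441 0.064 0.462] [0.437 0.06  0.452] [-0.12   0.2    0.342] below: 9766
[ 0.572 -0.129  0.2  ] 0.054558434204683925 0.03406118128361518 [ 0.558 -0.029  0.288] [0.551 0.004 0.29 ] [-0.009  0.1    0.088] below: 6195
[ 0.572 -0.129  0.25 ] 0.054558434204683925 0.03701240810584605 [ 0.56  -0.029  0.328] [0.554 0.007 0.32 ] [-0.007  0.101  0.078] below: 453
```

```bash
cat >> h.py <<'E'
def rott(yaw,t):
    y=np.array([np.cos(yaw),np.sin(yaw),0]);n=np.array([-y[1],y[0],0]);n*=np.sign(n[1])
    z=np.sin(t)*n-np.cos(t)*np.array([0,0,1.])
    return Ro.from_matrix(np.c_[np.cross(y,z),y,z]).as_rotvec(),z
E
python3 - <<'E'
from h import *
from workcell import kin
np.set_printoptions(precision=4,suppress=True)
def rep(n,Q):
    a=(Q[0]-Q[1]+Q[3]-Q[2])/2;b=(Q[1]-Q[2]+Q[0]-Q[3])/2
    print(n,Q.mean(0)[:2],np.linalg.norm(a),np.degrees(np.arctan2(a[1],a[0])),np.linalg.norm(b),np.degrees(np.arctan2(b[1],b[0])))
rep("J",ray("side",np.array([[352,125],[513,230],[232,552],[62,430]])/6+[250,195],.006))
rep("B",ray("side",np.array([[295,207],[382,265],[290,360],[205,300]])/6+[250,195],.032))
rep("thin",ray("side",np.array([[368,155],[440,205],[425,235],[345,180]])/6+[250,195],.028))
rep("T",ray("side",np.array([[150,45],[220,50],[212,80],[145,72]])/8+[235,165],.052))
t=np.radians(35)
for p,yaw in (([.422,-.047],188.5),([.572,-.129],164.8),([.5623,-.164],164.8)):
  for z in (.05,.15):
    r,zt=rott(np.radians(yaw),t);print(kin.inverse_kinematics(np.r_[p,z]-.006*zt,r))
# spacer points from depth
for n in("top","side"):
    d=np.load(n+"0.npz")["d"];P=cloud(n,d).reshape(-1,3)
    k=(abs(P[:,0]-.422)<.03)&(abs(P[:,1]+.047)<.03)
    for a,b in((.045,.065),(.02,.035)):
        q=P[k&(P[:,2]>a)&(P[:,2]<b)];print(n,len(q),q.mean(0),q.min(0),q.max(0))
E
```

```text
J [ 0.5651 -0.1614] 0.06870462030136641 162.96756617870258 0.1549338914285929 74.19380104857129
B [ 0.564  -0.1619] 0.03515266237180727 162.50693710837425 0.04691173598125758 72.90266938542973
thin [ 0.5812 -0.1139] 0.032051994849710656 161.0240202344129 0.013053631308173445 81.17345104243387
T [ 0.4252 -0.0446] 0.01821354251483771 -164.66232807680782 0.010252203891350384 104.76033263770768
[-0.1818  0.4815 -0.3396 -0.6634 -1.0782  0.7503]
[-0.1711  0.3186 -0.2744 -0.6095 -1.2572  0.5959]
[-0.2972  0.6023 -0.0548 -0.7154 -1.0634  0.4385]
[-0.2879  0.4722  0.0032 -0.6615 -1.204   0.2999]
[-0.3549  0.6137 -0.0365 -0.6965 -1.0984  0.4729]
[-0.347   0.4857  0.0229 -0.6488 -1.241   0.3404]
top 42 [ 0.4227 -0.0451  0.0528] [ 0.4122 -0.0512  0.0481] [ 0.4319 -0.0402  0.0565]
top 48 [ 0.4225 -0.046   0.0268] [ 0.4053 -0.0529  0.0219] [ 0.4392 -0.0367  0.0307]
side 61 [ 0.4243 -0.0466  0.0513] [ 0.4134 -0.053   0.0451] [ 0.4342 -0.039   0.0557]
side 97 [ 0.4256 -0.048   0.027 ] [ 0.4065 -0.0543  0.0203] [ 0.4408 -0.0348  0.0346]
```

```bash
cat >> h.py <<'E'
T35=np.radians(35)
def tcp(C,yawdeg,back=.0145):
    r,z=rott(np.radians(yawdeg),T35);return np.array(C,float)-back*z,r
E
python3 - <<'E'
from h import *
from workcell import arm,eoat
import cv2
np.set_printoptions(precision=4,suppress=True)
p,r=tcp([.4235,-.046,.043],190.5)
arm.move_ptp([.42,-.25,.25],r)
eoat.gripper_to(.5)
arm.move_ptp(p+[0,0,.10],r)
print(arm.current_qpos(),arm.current_force())
print(arm.movel(p+[0,0,.03],speed=.1,contact_N=10),arm.movel(p,speed=.04,contact_N=8),arm.current_position()-p)
ims=[]
for n in("top","side"):
    a,d=imaging.camera(n);u,v=proj(n,[.4235,-.046,.043])[0].astype(int)
    ims.append(cv2.resize(a[v-40:v+40,u-40:u+40,::-1],(400,400),interpolation=cv2.INTER_CUBIC))
cv2.imwrite("pics/m2.png",np.hstack(ims));print(arm.current_clock())
E
```

```text
[-0.1724  0.3311 -0.257  -0.5956 -1.2765  0.6198] [ 0.6101 -0.3115 -0.6244]
False False [ 0.0001 -0.0001  0.0001]
6.8917
```

View pics/m2.png

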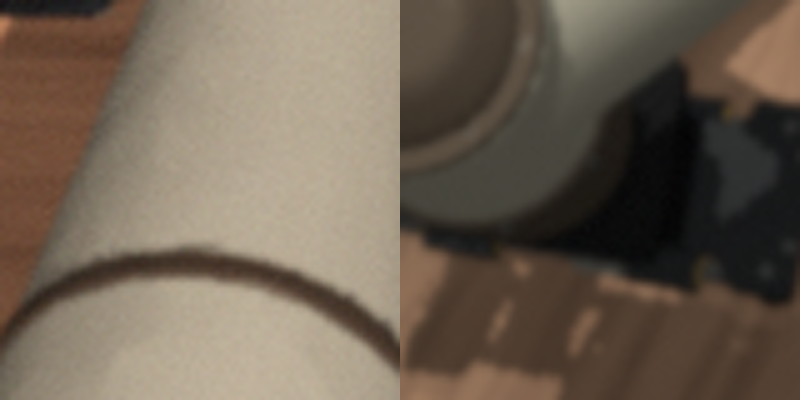

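Both views show only arm and gripper, so the spacer is hidden. I'll close the gripper and judge by feel.

Run:
```python
from h import *
from workcell import arm,eoat
import cv2
np.set_printoptions(precision=4,suppress=True)
eoat.gripper_to(0.0,grip_force=25)
print("w",arm.current_width()*87,arm.current_grip_force(),arm.current_force())
p=arm.current_position()
arm.movel(p+[0,0,.09],speed=.12)
print("lift",arm.current_width()*87,arm.current_grip_force(),arm.current_force())
j=np.array([.5637,-.1627]);a=np.radians(74.5);ly=np.array([np.cos(a),np.sin(a)])
C=np.r_[j+ly*.0365,.049+.045]
q,r=tcp(C,164.5)
arm.move_ptp(q+[0,0,.04],r)
print(arm.current_width()*87,arm.current_clock())
ims=[]
for n in("top","side"):
    im,d=imaging.camera(n);u,v=proj(n,C)[0].astype(int)
    ims.append(cv2.resize(im[v-50:v+50,u-50:u+50,::-1],(400,400),interpolation=cv2.INTER_CUBIC))
cv2.imwrite("pics/m3.png",np.hstack(ims))
```

```text
w 19.837067045991514 24.988515973091125 [ 0.1275 -0.0993  0.6449]
lift 19.74581795457037 24.986760020256042 [-0.0006  0.4117 -0.868 ]
19.64547633388648 9.0583
```

View pics/m3.png

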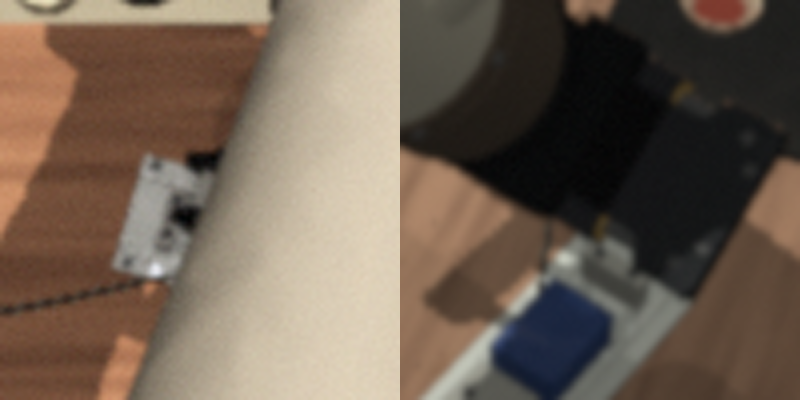

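The spacer is held (width 19.7 mm, about 0.9 N of extra weight). In the side crop the block and gap are visible near (550,330)–(620,270). I'll go down to just above the stop tops and feel the rest of the way.

Run:
```python
from h import *
from workcell import arm,eoat
import cv2
np.set_printoptions(precision=4,suppress=True)
j=np.array([.5637,-.1627]);a=np.radians(74.5);ly=np.array([np.cos(a),np.sin(a)])
C=np.r_[j+ly*.0365,.049]
q,r=tcp(C,164.5)
print(arm.movel(q+[0,0,.031],speed=.08,contact_N=8))
im,d=imaging.camera("side");u,v=proj("side",C)[0].astype(int)
cv2.imwrite("pics/m4.png",cv2.resize(im[v-40:v+40,u-40:u+40,::-1],(600,600),interpolation=cv2.INTER_CUBIC))
print((u,v),arm.current_clock())
```

```text
False
(np.int64(310), np.int64(224)) 10.0333
```

View pics/m4.png

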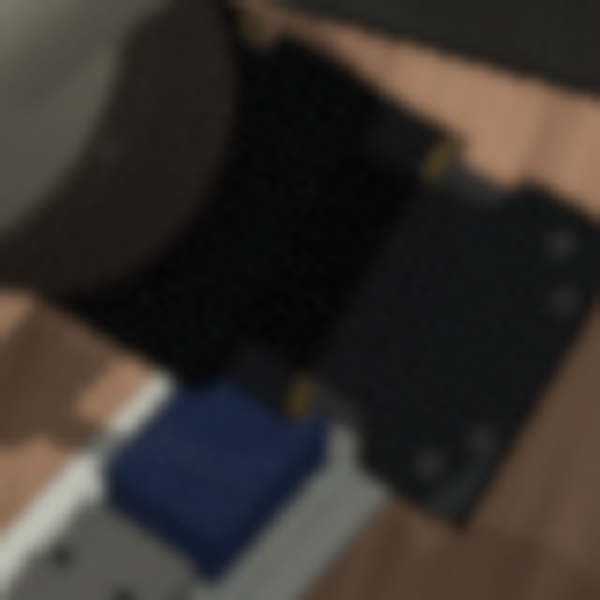

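The spacer is hidden behind the gripper; the block at (210,480) looks undisturbed. I'll go on by feel.

Run:
```python
from h import *
from workcell import arm
np.set_printoptions(precision=4,suppress=True)
j=np.array([.5637,-.1627]);a=np.radians(74.5);ly=np.array([np.cos(a),np.sin(a)])
q,r=tcp(np.r_[j+ly*.0365,.049],164.5)
f0=arm.current_force()
hit=arm.movel(q-[0,0,.003],speed=.03,contact_N=5)
p=arm.current_position();f=arm.current_force()-f0
print(hit,p-q,f,"along",f[:2]@ly,arm.current_ft_torque(),arm.current_width()*87,arm.current_clock())
```

```text
True [-0.0003  0.0001  0.    ] [-0.3905 -0.3973  5.3133] along -0.48724110716011876 [-0.6528  0.2332  0.0007] 19.844342024596834 10.9833
```

Run:
```python
from h import *
from workcell import arm,eoat
import cv2
np.set_printoptions(precision=4,suppress=True)
p=arm.current_position()
eoat.gripper_to(.5);arm.dwell(.3)
print("rel",arm.current_width(),arm.current_grip_force(),arm.current_force())
print(arm.movel(p+[0,0,.06],speed=.1,contact_N=6),arm.current_force())
arm.movel(p+[0,-.16,.16],speed=.2)
ims=[]
for n,w in (("top",30),("side",40)):
    im,d=imaging.camera(n);u,v=proj(n,[.5665,-.148,.03])[0].astype(int);print(n,u-w,v-w)
    ims.append(cv2.resize(im[v-w:v+w,u-w:u+w,::-1],(400,400),interpolation=cv2.INTER_CUBIC))
cv2.imwrite("pics/m5.png",np.hstack(ims));print(arm.current_clock())
```

```text
rel 0.49894870813788744 0.0 [-0.3158 -1.3251  0.5452]
False [-1.1436  0.3503 -0.7688]
top 279 153
side 262 197
13.9583
```

View pics/m5.png

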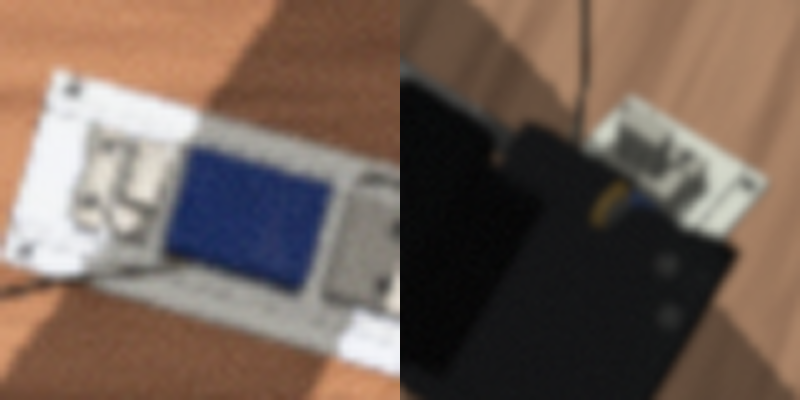

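The top crop shows the spacer standing square between the thin stop and the block at about (135,185), and the block still in place at (250,215). Next I grip the block and slide it.

Run:
```python
from h import *
from workcell import arm,eoat
np.set_printoptions(precision=4,suppress=True)
j=np.array([.5637,-.1627]);a=np.radians(74.5);ly=np.array([np.cos(a),np.sin(a)]);lx=np.array([ly[1],-ly[0]])
q,r=tcp(np.r_[j-ly*.005-lx*.0005,.028],164.5)
eoat.gripper_to(.7)
arm.move_ptp(q+[0,0,.06],r)
hit=arm.movel(q,speed=.05,contact_N=6);print(hit,arm.current_position()-q)
if hit: raise SystemExit
f0=arm.current_force()
eoat.gripper_to(0.,grip_force=25)
f=arm.current_force()-f0
print("w",arm.current_width()*87,arm.current_grip_force(),"x,y,z",f[:2]@lx,f[:2]@ly,f[2])
p=arm.current_position()
hit=arm.movel(p+np.r_[ly*.014,0],speed=.012,contact_N=10)
f=arm.current_force()-f0;e=arm.current_position()-p
print(hit,"moved",e[:2]@ly,e[:2]@lx,e[2],"f",f[:2]@lx,f[:2]@ly,f[2],arm.current_width()*87,arm.current_clock())
```

```text
False [ 0.0002 -0.0001  0.0004]
w 37.77377151509823 25.000162044416356 x,y,z -0.6062372144734139 -0.8569703813533236 1.1880309248864593
True moved 0.00747288991631227 0.0001131209552927392 3.447393970885254e-05 f 0.30186762891577285 -2.1642893972004127 3.9564719498166654 37.78878280684891 18.0
```

Run:
```python
from h import *
from workcell import arm
np.set_printoptions(precision=4,suppress=True)
a=np.radians(74.5);ly=np.array([np.cos(a),np.sin(a)])
p=arm.current_position()
def rep(s):
    arm.dwell(.3);f=arm.current_force();e=arm.current_position()-p;print(s,"e",e[:2]@ly,e[2],"f",f[:2]@ly,f[2],arm.current_ft_torque(),arm.current_width()*87,arm.current_clock())
rep("now")
for k in range(4):
    h=arm.movel(arm.current_position()+np.r_[ly*.002,0],speed=.01,contact_N=10);rep(h)
    if arm.current_force()[:2]@ly<-10:break
```

```text
now e -5.7666102612230026e-05 -1.936964444878425e-05 f -1.04733011712693 5.535278212098872 [-0.2989  0.1163 -0.103 ] 37.69865639773476 18.3
False e 0.0001011356312285136 4.32318243673499e-05 f -5.874062855196502 5.201842506558471 [-1.5014  0.7227  0.1131] 37.83781445453411 18.9833
False e 0.0001052393817759929 2.7112421543851184e-05 f -6.144419153305158 5.008864213484187 [-1.5642  0.77    0.1277] 37.60025388329799 19.5333
False e 9.292229206204701e-05 4.716254742632986e-05 f -5.604242753846627 5.141662619879814 [-1.508   0.7559  0.1666] 37.74117351772043 20.0833
False e 0.00014028700712416585 4.465220163007294e-05 f -4.859305706132643 4.527661136065387 [-1.5443  0.7043  0.089 ] 37.87090318692897 20.6333
```

Run:
```python
from h import *
from workcell import arm,eoat
import cv2
a=np.radians(74.5);ly=np.array([np.cos(a),np.sin(a)])
eoat.gripper_to(0.,grip_force=35)
p=arm.current_position()
for s in (.0045,):
    h=arm.movel(p+np.r_[ly*s,0],speed=.01,contact_N=20)
for _ in range(4):
    arm.dwell(.4);f=arm.current_force();e=arm.current_position()-p;print(h,"e",e[:2]@ly,e[2],"f",f[:2]@ly,f[2],arm.current_width()*87,arm.current_grip_force(),arm.current_clock())
ims=[]
for n,w in (("top",30),("side",40)):
    im,d=imaging.camera(n);u,v=proj(n,[.5665,-.148,.03])[0].astype(int)
    ims.append(cv2.resize(im[v-w:v+w,u-w:u+w,::-1],(400,400),interpolation=cv2.INTER_CUBIC))
cv2.imwrite("pics/m6.png",np.hstack(ims))
```

```text
False e 0.00015440382197231858 6.893416591607221e-05 f -12.73016190498177 5.6043758056281625 37.73652199481129 35.002634365082486 21.65
False e 0.00017837027024249772 6.382983917737478e-05 f -13.049137714481658 6.305416007702378 37.509496045659155 35.00264114612946 22.05
False e 0.00015816203218839458 6.353423260330171e-05 f -12.078981055612388 6.710575948814075 37.71434535103851 35.00257454274106 22.45
False e 0.00013848463532796542 3.9224048099688325e-05 f -12.023816506805774 6.712119798934255 37.3966369487537 35.00256688072113 22.85
```

View pics/m6.png

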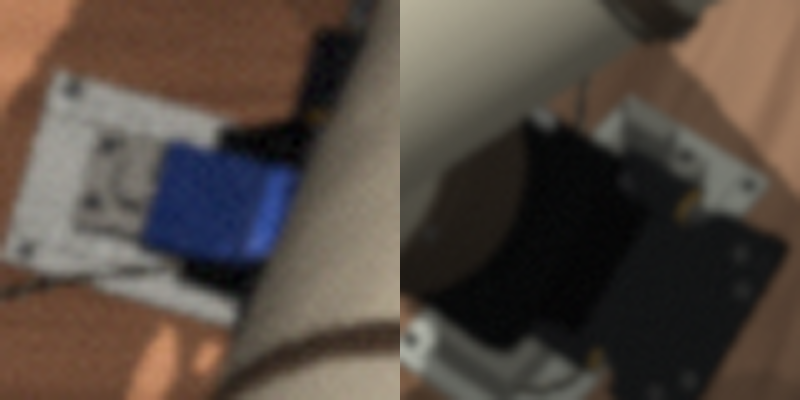

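The top crop shows stop, spacer and block closed up with no gap: the stop and spacer span (80–160,185), and the block follows straight on. The push holds steady at 12 N, so I'm handing in.

```bash
python3 -c "
from workcell import job
print(job.job_done())"
```

```text
the job is handed in; nothing more can be done
None
```

The spacer is standing in the wide gap and released, and the block is closed up flush against spacer and stop, still held with a steady 12 N push; I handed the job in at about 23 s, but the hand-in gave back no verdict.

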